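Hang the loaded drip basket on the stand's hook

TASK

Put the small sample bottle into the wire basket, then hang the basket by its handle from the hook of the drip stand: lower the handle into the hook gently and let go only once you feel that the hook is carrying the basket. Leave the bigger bottle, the petri dishes and the roll of tape where they are.

Things in the scene. Friction and masses are not known exactly. Their poses are not given: they have to be found in the camera images.
- small_bottle_center (a point): centre, half-way up, of the small white screw-cap bottle, the smaller of the two white bottles on the freezer: 92 mm tall, body 46 mm across up to about 75 mm, cap 37 mm across, empty (about 50 g), standing upright; z axis up along the bottle
- basket: oblong steel wire basket, 200 mm along its x, 110 mm along its y, open on top, walls and floor 3 mm thick, walls 50 mm high, about 0.28 kg; origin at the centre of its underside, z up. A stiff bail stands over its middle (x = 0): 8 mm uprights at y = -52 and +52 mm carry a level bar along y. The bottle goes in beside the bail; the half turned away from the stand leaves the hook most room
- basket_handle (a point): centre of the basket's straight flat handle bar (10 mm wide along x, 114 mm long along y, 16 mm high), 180 mm above the basket's underside; same axes as the basket. The hook goes under the middle of the bar, between the uprights (so it comes in along the basket's x); hold the bar beside its middle, so that the fingers leave room for the hook
- hook_stand: telescopic steel drip stand, fast to the surface: foot plate 180 x 110 x 12 mm, upright tube of 18 mm diameter (clamp collar 26 mm), rod with a U hook on top; origin on the surface below the tube's axis. The hook's arm runs from the tube along the stand's -x axis. The clamped height is not reported and differs each time; it does not give way to a gentle push
- hook_below (a point): point on the surface, z = 0, straight below the middle of the U hook (8 mm round steel), 140 mm from the tube's axis; axes as the stand's, the U lies in its xz plane. U: 33 mm wide inside at the top, narrowing downward, 30 mm deep. The handle bar at rest in it has its centre 223 to 274 mm above the surface, unknown beforehand; the hook's arm and tip reach 24 mm above that centre, nothing reaches higher
- big_bottle: bigger white screw-cap bottle, 58 mm across and 118 mm tall, a bystander; origin at the centre of its underside
- petri_stack: two closed petri dishes, 62 mm across, 30 mm high, a bystander; origin at the centre of the underside
- tape_roll: roll of tape lying flat, 94 mm across, 19 mm high, a bystander; origin at the centre of the underside
Not all that is in view belongs to the job. Leave any brown look-alike of the part that bears small_bottle_center alone.

How it is judged:
On the way, in this order (a step that is already met when the one before it is completed fails the run):
1. the small bottle is in the basket and let go (x of small_bottle_center in the frame of basket_handle between -0.095 and 0.095 m and y of small_bottle_center in the frame of basket_handle between -0.05 and 0.05 m and z of small_bottle_center in the frame of basket_handle between -0.175 and -0.11 m and contact force between the fingers and anything else below 0.2 N), for 0.2 s.
2. the handle bar is in the hook's U and the hook carries some of the basket while the fingers still hold it (x of basket_handle in the frame of hook_stand between -0.162 and -0.118 m and y of basket_handle in the frame of hook_stand between -0.035 and 0.035 m and contact force between basket and hook_stand above 0.7 N and contact force between the fingers and basket above 0.5 N), for 0.1 s.
At the end, for the whole second after the job is handed in: the basket hangs in the U of the hook (bar's middle within 22 mm of the U's middle along the hook's arm, 35 mm across it), underside over 30 mm up, borne by the hook (over 1.2 N), tilted below 0.25 rad, swinging below 0.15 m/s and 1.2 rad/s, the small bottle inside it (x of small_bottle_center in the frame of basket_handle between -0.095 and 0.095 m and y of small_bottle_center in the frame of basket_handle between -0.05 and 0.05 m and z of small_bottle_center in the frame of basket_handle between -0.175 and -0.11 m and x of basket_handle in the frame of hook_stand between -0.162 and -0.118 m and y of basket_handle in the frame of hook_stand between -0.035 and 0.035 m and contact force between basket and hook_stand above 1.2 N and height (world z) of basket above 0.03 m and angle between basket_handle's own z axis and vertical below 0.25 rad and linear speed of basket below 0.15 m/s and angular speed of basket below 1.2 rad/s); the robot touches nothing.
It fails at once if the basket strikes or presses on the stand with more than 40 N (contact force between basket and hook_stand above 40 N).
It fails at once if a bystander (bigger bottle, dishes, tape roll) is moved by more than 30 mm (distance of any of big_bottle, petri_stack, tape_roll from where it was at the start of the episode above 0.03 m).
It also fails if it takes over 67 s, if anything falls off the work surface, if the arm or the gripper's body presses on something with over 40 N, if the wrist force passes 120 N, or if a joint passes its speed limit or range.

ROBOT

A 6-joint arm with a two-finger parallel gripper is mounted at the origin on a cart in front of the work surface, level with it; the furniture and walls round the work are solid. World frame = base frame: x ahead of the robot, y to its left, z up, the work surface at z = 0. Lengths are in m, angles in rad, forces in N, time in s.
With the tool pointing down it reaches from about 0.35 to 0.875 m from the base axis. Payload 15.5 kg.
Tool frame: the origin (TCP) lies at the very end of the fingers, on their centre line; the grasp point (between the pads) lies 19 mm behind it; z points along the fingers, y is the direction in which the jaws open and shut (so a half turn about z gives the same grasp; the last joint's range is limited). The gripper opens to 85 mm and grips with 20 to 120 N. Pads are 22 mm wide; open, the fingers measure 114 mm over their backs; the gripper's body (76 mm by 85 mm) begins 54 mm behind the grasp point. The pads swing forward as they close: fully open they stand 13 mm farther back than shut.
Start: joints at [1.123, 0.494, 1.345, -0, 1.302, -0.096], TCP at [0.216, 0.587, 0.231] pointing down, gripper open.
Joint ranges: [-2.91, 2.91], [-0.82, 2.16], [0.22, 2.67], [-1.22, 4.37], [0.12, 2.79], [-3.08, 3.08]. Speed limits (rad/s): [1.89, 1.89, 2.57, 3.01, 3.01, 3.01].

INTERFACE

Orientations are given as a unit quaternion [w, x, y, z].
In Python, from bench import * gives the robot as it stands. Calls block until the motion is done:
- move_pose(position, orientation): joint-space move of the TCP to a pose.
- move_l(position, v=0.15, orientation=None): straight line of the TCP; orientation=None keeps the orientation; v is the mean speed in m/s.
- move_joints(angles): joint-space move.
- grip(opening): opening from 0.0 (shut) to 1.0 (fully open); the grip force is fixed at half the most; returns when the fingers have stopped.
- pause(seconds).
- solve_ik(position, orientation): joint angles nearest the present ones, or None.
- capture(name): name is "side" or "top" or "wrist"; returns the picture (480x640x3 uint8, red, green, blue); there is no depth.
- camera_params(name): a dict with "K" (3x3 intrinsics, pixels), "dist_coeffs" ([k1, k2, p1, p2, k3] as OpenCV has them; the pictures are not rectified), "cam_to_world" (4x4, takes a point from camera to world coordinates). Camera axes: x right, y up, looking along -z (the intrinsics and any distortion apply to the point x, -y, -z); pixel columns grow to the right and rows downward; lengths in m; the calibration is good to about 2 mm. A picture is of the moment at which its call begins: read the wrist's pose just before it. camera_params takes no time and is no camera call; for the wrist camera it gives the pose at the moment of the call.
A pose or a line that the arm cannot do raises IKError and nothing moves.
- sign_off(): hands the job in, once; it reports no verdict.
Trained networks look in the newest picture that a camera, given by its name, has taken for a name from the list of things; names that differ only in an ending like _2 or _b are one class to them, and where a whole thing is asked for, a point or a joint stands for the part that bears it (a point fixed in the world has none). Each returns a list of dicts, best first, with "conf" (0 to 1); they miss things now and then, are a little off and sometimes report something else, mostly with a low value. They report only what shows in the picture. A call takes as long as a camera call. They do not tell look-alikes from the thing itself.
- regions_of(camera, label): "pixels" (480x640 bool, what is visible of it) and "extent" ([left, top, right, bottom] in pixels, round what is visible of it).
- mark_of(camera, label): "pixel" ([row, column] in pixels: a listed point, or the origin of a listed thing).
Readings, each from a call of its own:
- read_time(): time.
- read_joint_pos(): joint angles.
- read_qd(): joint speeds.
- read_joint_torque(): joint torques, N m.
- read_tcp_pos(): TCP position.
- read_tool_rot(): TCP orientation.
- read_wrist_force(): force on the tool from outside, world axes, zero at the start.
- read_moment(): the same for the moment, N m.
- read_finger_gap(): opening from 0.0 (shut) to 1.0 (fully open).
Only numpy, scipy, OpenCV 4.12 (cv2) and the standard library are available. Lean on these libraries where they do the work, as an engineer would, in place of code of your own. Each camera call takes 0.05 s, during which the arm holds its last target.

## Working session

There is one attempt and no reset: what is moved stays moved. The work goes in short steps, each a Python script; the robot and the scene stay as the last script left them, time stands still between calls to the robot, and variables do not carry over. Pictures are saved under pics/ and viewed, and the job is handed in when it is done.

```bash
ls; mkdir -p pics; python3 - <<'E'
from bench import *
import cv2
for n in ["side","top","wrist"]:
    im=capture(n); cv2.imwrite(f"pics/{n}0.png",im[:,:,::-1])
    p=camera_params(n); print(n,p["K"],p["dist_coeffs"],p["cam_to_world"])
print(read_time(),read_tool_rot(),read_wrist_force())
E
```

```text
pics
side [[525.22076864   0.         319.55452627]
 [  0.         525.22076864 250.90522073]
 [  0.           0.           1.        ]] [-0.01206111  0.          0.          0.          0.        ] [[-0.87550346  0.39929336 -0.27213693  0.29552349]
 [-0.48298869 -0.74023679  0.46773008  0.31133793]
 [-0.01468425  0.54093836  0.84093404  0.8756996 ]
 [ 0.          0.          0.          1.        ]]
top [[577.59007418   0.         317.82966806]
 [  0.         577.59007418 232.59823898]
 [  0.           0.           1.        ]] [-0.0952143  0.         0.         0.         0.       ] [[-8.04067978e-04  9.81643320e-01 -1.90724269e-01  3.30301301e-01]
 [-9.99967790e-01 -2.31235552e-03 -7.68578785e-03 -1.16246993e-01]
 [-7.98572461e-03  1.90711946e-01  9.81613560e-01  1.20552744e+00]
 [ 0.00000000e+00  0.00000000e+00  0.00000000e+00  1.00000000e+00]]
wrist [[422.09197221   0.         310.59998726]
 [  0.         422.09197221 235.09086824]
 [  0.           0.           1.        ]] [-0.00449038  0.          0.          0.          0.        ] [[ 3.45664127e-01 -9.02646785e-01 -2.56408060e-01  1.51037930e-01]
 [ 9.38358027e-01  3.32298033e-01  9.51957487e-02  6.10462130e-01]
 [-7.24242356e-04 -2.73508317e-01  9.61869365e-01  3.73027824e-01]
 [ 0.00000000e+00  0.00000000e+00  0.00000000e+00  1.00000000e+00]]
0.15 [-1.11992005e-04  1.75491968e-01  9.84480766e-01 -4.22376902e-04] [-0.05401399  0.37074687  0.85394907]
```

View pics/side0.png

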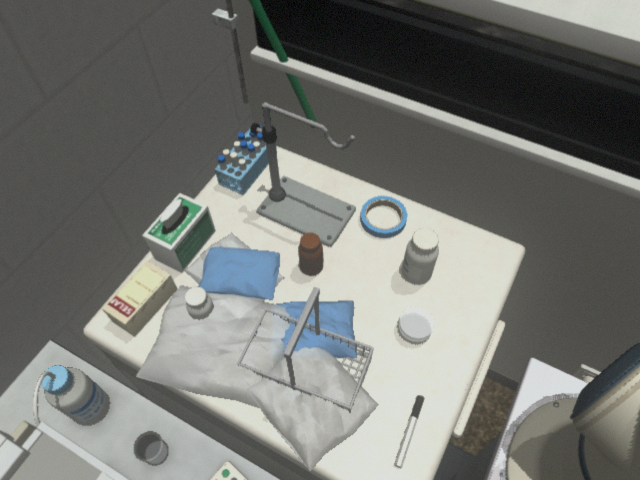

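View pics/top0.png

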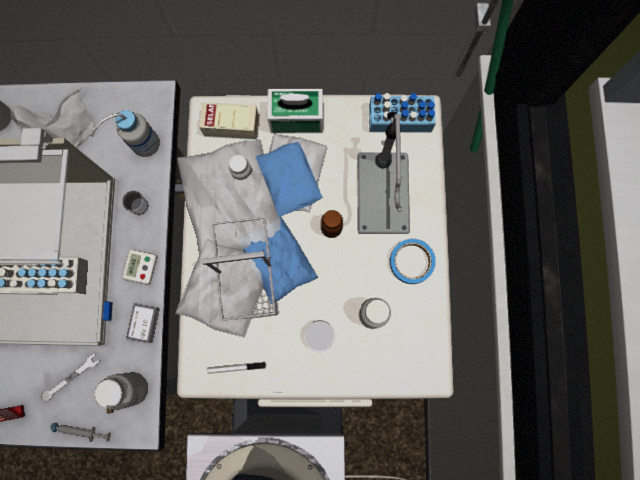

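```bash
python3 - <<'E'
from bench import *
for c in ["top","side"]:
  for l in ["small_bottle_center","basket","basket_handle","hook_stand","hook_below","big_bottle","petri_stack","tape_roll"]:
    m=mark_of(c,l); r=regions_of(c,l) if l not in("hook_below",) else []
    print(c,l,[(round(a["conf"],2),[round(float(v),1) for v in a["pixel"]]) for a in m][:4],[(round(a["conf"],2),[int(v) for v in a["extent"]]) for a in r][:4])
print(read_time())
E
```

```text
top small_bottle_center [(0.83, [219.6, 328.3]), (0.71, [168.4, 240.7])] [(0.91, [226, 155, 250, 180]), (0.84, [318, 208, 339, 236])]
top basket [] [(0.94, [202, 214, 277, 320])]
top basket_handle [(0.88, [256.4, 234.0])] [(0.75, [203, 218, 275, 320])]
top hook_stand [(0.58, [164.5, 380.2]), (0.26, [314.7, 376.3])] [(0.96, [359, 112, 409, 232])]
top hook_below [(0.81, [226.0, 385.4])] []
top big_bottle [(0.57, [314.7, 372.4])] [(0.57, [356, 297, 387, 330])]
top petri_stack [(0.79, [337.8, 319.5]), (0.33, [223.5, 387.0])] [(0.85, [306, 323, 330, 352])]
top tape_roll [(0.56, [262.8, 413.7])] [(0.79, [388, 239, 435, 287])]
side small_bottle_center [(0.96, [254.2, 310.4]), (0.87, [309.2, 201.6]), (0.35, [328.0, 410.5])] [(0.96, [185, 288, 212, 320]), (0.94, [295, 229, 322, 278])]
side basket [(0.7, [363.1, 306.0])] [(0.86, [238, 285, 372, 412]), (0.63, [248, 104, 352, 248]), (0.46, [403, 231, 437, 283])]
side basket_handle [(0.97, [321.4, 302.6]), (0.32, [365.1, 308.1])] [(0.67, [236, 285, 371, 410]), (0.17, [247, 106, 353, 247])]
side hook_stand [(0.72, [196.2, 276.0]), (0.22, [363.3, 309.1])] [(0.95, [249, 103, 359, 246]), (0.48, [235, 289, 374, 409])]
side hook_below [(0.76, [226.2, 334.6])] []
side big_bottle [(0.98, [274.9, 417.9]), (0.36, [328.8, 411.4])] [(0.63, [403, 230, 439, 286]), (0.59, [249, 104, 354, 248])]
side petri_stack [(0.95, [330.8, 413.4])] [(0.75, [397, 305, 433, 343])]
side tape_roll [(0.78, [218.5, 382.2]), (0.74, [320.9, 299.4])] [(0.59, [357, 197, 408, 237]), (0.16, [233, 286, 374, 408])]
1.65
```

```bash
cat > h.py <<'E'
import numpy as np, cv2
from bench import *
def ray(c,u,v,P=None):
    p=P or camera_params(c); K=np.array(p["K"],float); d=np.array(p["dist_coeffs"],float); T=np.array(p["cam_to_world"])
    x,y=cv2.undistortPoints(np.array([[[u,v]]],float),K,d)[0,0]
    D=T[:3,:3]@np.array([x,-y,-1.]); return T[:3,3],D/np.linalg.norm(D)
def onz(c,u,v,z,P=None):
    o,d=ray(c,u,v,P); return o+d*(z-o[2])/d[2]
def tri(*obs):
    A=np.zeros((3,3));b=np.zeros(3);L=[]
    for ob in obs:
        o,d=ray(*ob); M=np.eye(3)-np.outer(d,d); A+=M;b+=M@o; L.append((o,M))
    X=np.linalg.solve(A,b); return X,[np.linalg.norm(M@(X-o)) for o,M in L]
def proj(c,X,P=None):
    p=P or camera_params(c); K=np.array(p["K"],float); d=np.array(p["dist_coeffs"],float); T=np.array(p["cam_to_world"])
    q=np.linalg.inv(T)@np.append(X,1); q=np.array([q[0],-q[1],-q[2]])
    return cv2.projectPoints(q.reshape(1,1,3),np.zeros(3),np.zeros(3),K,d)[0].ravel()
E
python3 - <<'E'
from h import *
np.set_printoptions(precision=4,suppress=True)
print("small",tri(("top",240.7,168.4),("side",201.6,309.2)))
print("brown",tri(("top",328.3,219.6),("side",310.4,254.2)))
print("handle",tri(("top",234,256.4),("side",302.6,321.4)))
print("stand",onz("top",380.2,164.5,0),onz("side",276,196.2,0),"hb",onz("top",385.4,226,0),onz("side",334.6,226.2,0))
print("big",onz("top",372.4,314.7,0),onz("side",417.9,274.9,0))
print("petri",onz("top",319.5,337.8,0),onz("side",413.4,330.8,0))
print("tape",onz("top",413.7,262.8,0),onz("side",382.2,218.5,0))
print("basket",onz("side",306,363.1,0),onz("side",306,363.1,0.02))
a=cv2.imread("pics/side0.png"); b=cv2.imread("pics/top0.png")
cv2.imwrite("pics/c1.png",np.hstack([cv2.resize(a[270:420,160:390][:,:230],(690,450)) ])); 
cv2.imwrite("pics/c2.png",cv2.resize(b[130:330,170:420],(750,600),interpolation=cv2.INTER_CUBIC))
E
```

```text
small (array([0.6924, 0.0545, 0.0415]), [np.float64(0.002255367654544125), np.float64(0.0022553676545441197)])
brown (array([ 0.5763, -0.1295,  0.0565]), [np.float64(0.004170517850185828), np.float64(0.004170517850185855)])
handle (array([0.485 , 0.0425, 0.1794]), [np.float64(0.0013137361404929864), np.float64(0.0013137361404929894)])
stand [ 0.7154 -0.2429  0.    ] [ 0.7274 -0.2529  0.    ] hb [ 0.5785 -0.2509  0.    ] [ 0.5808 -0.2429  0.    ]
big [ 0.3909 -0.2198  0.    ] [ 0.3862 -0.2174  0.    ]
petri [ 0.3438 -0.1101  0.    ] [ 0.3474 -0.1061  0.    ]
tape [ 0.4992 -0.3089  0.    ] [ 0.5036 -0.3065  0.    ]
basket [0.4873 0.0393 0.    ] [0.4829 0.0455 0.02  ]
```

View pics/c1.png

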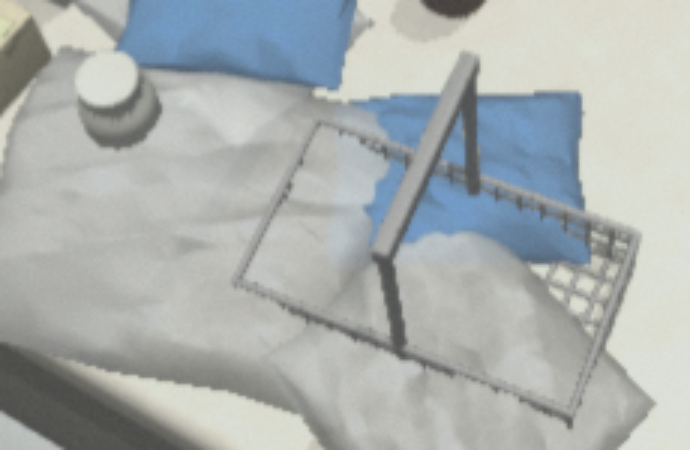

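View pics/c2.png

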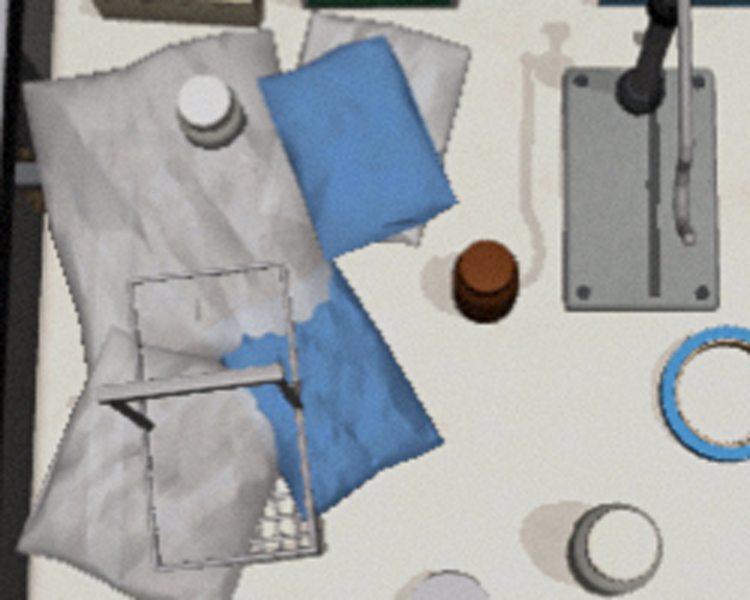

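```bash
python3 - <<'E'
from h import *
np.set_printoptions(precision=4,suppress=True)
print("cap",tri(("top",238.3,164),("side",195.7,296.7)))
print("cap z.092",onz("top",238.3,164,.092),onz("side",195.7,296.7,.092))
print("bar L",tri(("top",204,261),("side",287.7,355)),"R",tri(("top",264.3,254.7),("side",316,289)))
a=cv2.imread("pics/side0.png"); b=cv2.imread("pics/top0.png")
cv2.imwrite("pics/c3.png",cv2.resize(a[90:250,240:370],None,fx=4,fy=4,interpolation=cv2.INTER_CUBIC)[:600])
cv2.imwrite("pics/c4.png",cv2.resize(b[90:240,340:440],None,fx=4,fy=4,interpolation=cv2.INTER_CUBIC))
E
```

```text
cap (array([0.69  , 0.0538, 0.0882]), [np.float64(0.0006472071131884973), np.float64(0.0006472071131884456)])
cap z.092 [0.6881 0.053  0.092 ] [0.6888 0.0552 0.092 ]
bar L (array([0.4773, 0.0969, 0.1789]), [np.float64(0.0007724524478132586), np.float64(0.0007724524478133091)]) R (array([ 0.4901, -0.0119,  0.1835]), [np.float64(0.0013532270140399756), np.float64(0.0013532270140400348)])
```

View pics/c3.png

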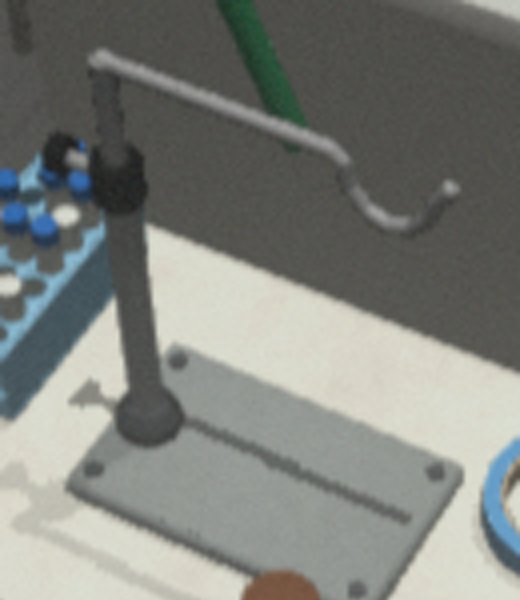

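View pics/c4.png

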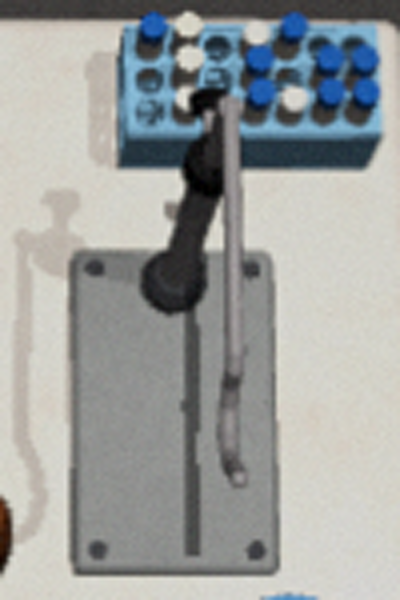

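```bash
python3 - <<'E'
from h import *
np.set_printoptions(precision=4,suppress=True)
for n,t,s in [("elbow",(397.75,115.75),(265,104.5)),("armend",(398,183),(323.25,126.25)),("tip",(399.25,209.5),(352.5,137))]:
    print(n,tri(("top",*t),("side",*s)))
# plate holes z=.012
def T(x,y): return onz("top",340+x/4,90+y/4,.012)
def S(x,y): return onz("side",240+x/4,90+y/4,.012)
print([T(95,267),T(251,269),T(97,549),T(256,549)]); print([S(93,468),S(178,360),S(357,589),S(435,471)])
E
```

```text
elbow (array([ 0.7219, -0.2488,  0.2577]), [np.float64(0.00034297112661257353), np.float64(0.0003429711266126362)])
armend (array([ 0.6015, -0.2437,  0.2646]), [np.float64(0.003289896002780513), np.float64(0.003289896002780738)])
tip (array([ 0.5524, -0.2454,  0.2633]), [np.float64(7.289785501060533e-05), np.float64(7.289785501073072e-05)])
[array([ 0.7292, -0.2064,  0.012 ]), array([ 0.728 , -0.2909,  0.012 ]), array([ 0.5735, -0.2048,  0.012 ]), array([ 0.5733, -0.2888,  0.012 ])]
[array([ 0.7299, -0.2084,  0.012 ]), array([ 0.7286, -0.2917,  0.012 ]), array([ 0.5737, -0.2065,  0.012 ]), array([ 0.5731, -0.2903,  0.012 ])]
```

```bash
cat >> h.py <<'E'
def qy(n):  # tool down, tool y along n (2-vector)
    n=np.array(n,float)/np.hypot(*n); return [0.,n[0],n[1],0.]
a=0.117
QB=qy((-np.sin(a),np.cos(a)))
E
python3 - <<'E'
from h import *
np.set_printoptions(precision=4,suppress=True)
p=read_tcp_pos()
move_l([p[0],p[1],0.32],v=0.25)
move_pose([0.689,0.054,0.22],QB)
im=capture("wrist"); cv2.imwrite("pics/w1.png",im[:,:,::-1])
print(read_tcp_pos(),read_joint_pos(),read_time(),proj("wrist",[.689,.054,.092]),proj("wrist",[.689,.054,0.046]))
print([(m["conf"],m["pixel"]) for m in mark_of("wrist","small_bottle_center")])
E
```

```text
[0.6889 0.0548 0.2202] [-0.007   0.5988  1.1783  0.0001  1.3644 -1.8126] 4.7583 [309.2399 223.5027] [309.406  208.6307]
[(0.77, [213.9, 305.5])]
```

View pics/w1.png

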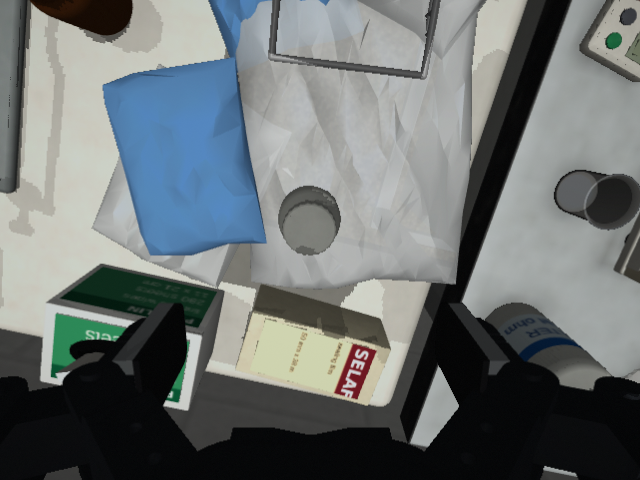

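```bash
python3 - <<'E'
from h import *
np.set_printoptions(precision=4,suppress=True)
move_l([0.688,0.0545,0.046],v=0.12)
grip(0.3); print("gap",read_finger_gap(),read_wrist_force())
move_l([0.688,0.0545,0.25],v=0.2)
c=np.array([.484,.0425]); ex=np.array([np.cos(a),np.sin(a)])
t=c-0.063*ex; print(t, read_finger_gap())
move_l([t[0],t[1],0.30],v=0.25)
im=capture("wrist"); cv2.imwrite("pics/w2.png",im[:,:,::-1])
im=capture("side"); cv2.imwrite("pics/s2.png",im[:,:,::-1])
print(read_tcp_pos(),read_time(),read_wrist_force())
E
```

```text
gap 0.502850595519876 [-0.934  -0.1957  6.0978]
[0.4214 0.0351] 0.5003799977262167
[0.4223 0.0352 0.2996] 9.3833 [-0.5543  0.7684 -0.6963]
```

View pics/w2.png

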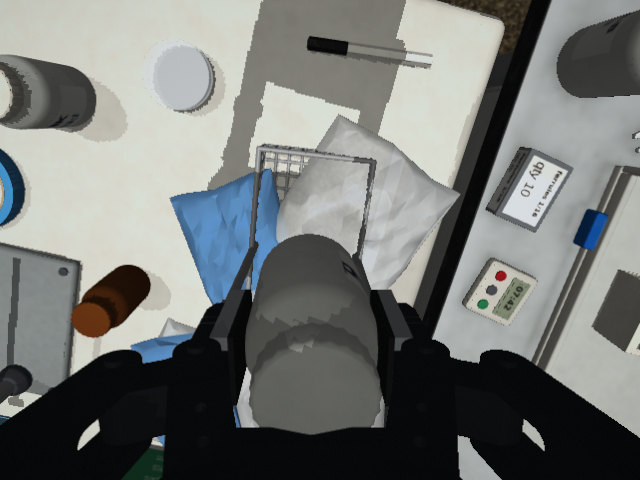

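View pics/s2.png

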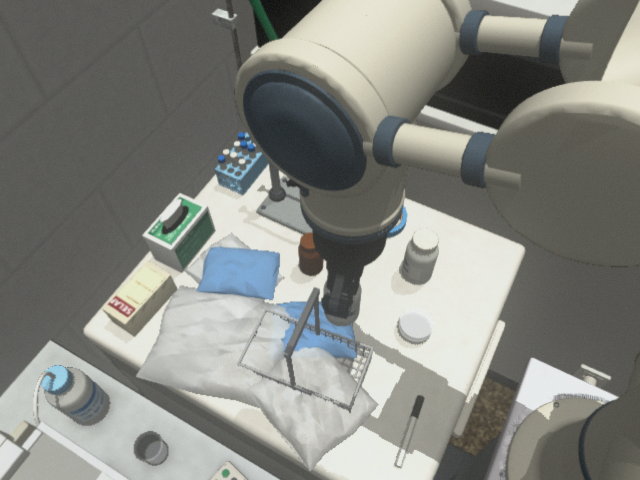

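```bash
python3 - <<'E'
from h import *
np.set_printoptions(precision=4,suppress=True)
print(onz("wrist",260,148,.05),onz("wrist",375,159,.05))
for sx in(-.0985,):
  for sy in(-.0535,.0535):
    print(np.array([.484,.0425])+sx*np.array([np.cos(a),np.sin(a)])+sy*np.array([-np.sin(a),np.cos(a)]))
E
```

```text
[ 0.3938 -0.0189  0.05  ] [0.379  0.0858 0.05  ]
[ 0.3924 -0.0221]
[0.3799 0.0841]
```

```bash
python3 - <<'E'
from h import *
np.set_printoptions(precision=4,suppress=True)
x,y=.4215,.0365
f0=np.array(read_wrist_force())
move_l([x,y,0.075],v=0.13)
print(read_wrist_force()-f0)
z=.075
while z>0.048:
    z-=.005 if z>.056 else .002
    move_l([x,y,z],v=0.05); f=read_wrist_force()-f0; print(z,f)
    if f[2]>2: break
print(read_tcp_pos())
grip(0.68); pause(0.3)
print("gap",read_finger_gap(),read_wrist_force(),read_time())
im=capture("wrist"); cv2.imwrite("pics/w3.png",im[:,:,::-1])
E
```

```text
[ 0.3528 -0.8448 -0.1191]
0.06999999999999999 [ 1.007  -0.6789 -0.2262]
0.06499999999999999 [ 0.5683 -0.1096  1.0436]
0.05999999999999999 [ 0.4771 -1.2078  1.3512]
0.05499999999999999 [ 0.0824 -0.651   0.2916]
0.05299999999999999 [ 0.1137 -0.8917  0.6604]
0.05099999999999999 [ 0.4709 -0.4487  0.5882]
0.04899999999999999 [-1.8955 -0.1393 18.1291]
[0.4219 0.0365 0.0494]
gap 0.6779753671902666 [-0.8816  0.3841  0.2106] 13.6167
```

View pics/w3.png

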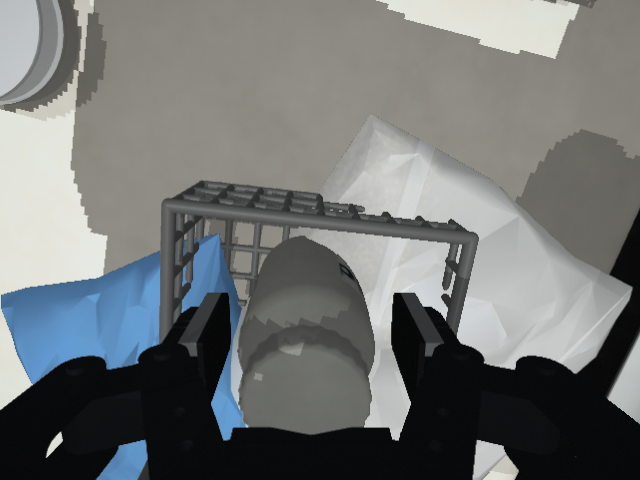

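```bash
python3 - <<'E'
from h import *
np.set_printoptions(precision=4,suppress=True)
p=read_tcp_pos(); move_l([p[0],p[1],0.30],v=0.25)
im=capture("side"); cv2.imwrite("pics/s3.png",im[:,:,::-1])
im=capture("wrist"); cv2.imwrite("pics/w4.png",im[:,:,::-1])
im=capture("top"); cv2.imwrite("pics/t4.png",im[:,:,::-1])
print([(m["conf"],m["pixel"]) for m in mark_of("side","basket_handle")],[(m["conf"],m["pixel"]) for m in mark_of("side","small_bottle_center")])
ex=np.array([np.cos(a),np.sin(a)]);ey=np.array([-np.sin(a),np.cos(a)])
for sg in(1,-1):
  for s in(.03,-.03):
    t=np.array([.484,.0435])+s*ey
    j1=solve_ik([*t,.163],qy(sg*ex)); j2=solve_ik([.581,-.2475+s,.25],qy((sg,-.011*sg)));print(sg,s,j1,j2)
print(read_joint_pos(),read_time())
E
```

```text
[] [(0.95, [252.3, 309.8]), (0.62, [366.3, 338.4])]
1 0.03 [ 0.0284  0.3897  1.7652 -0.      0.9866  1.3652] [-0.4544  0.4706  1.3326 -0.      1.3385  1.1384]
1 -0.03 [-0.0944  0.3917  1.7614 -0.      0.9884  1.2424] [-0.5383  0.505   1.2706 -0.      1.366   1.0545]
-1 0.03 [ 0.0284  0.3897  1.7652 -0.      0.9866  1.3652] [-0.4544  0.4706  1.3326 -0.      1.3385  1.1384]
-1 -0.03 [-0.0944  0.3917  1.7614 -0.      0.9884  1.2424] [-0.5383  0.505   1.2706 -0.      1.366   1.0545]
[-0.055   0.1318  1.7015  0.      1.3097 -1.8597] 15.0667
```

View pics/s3.png

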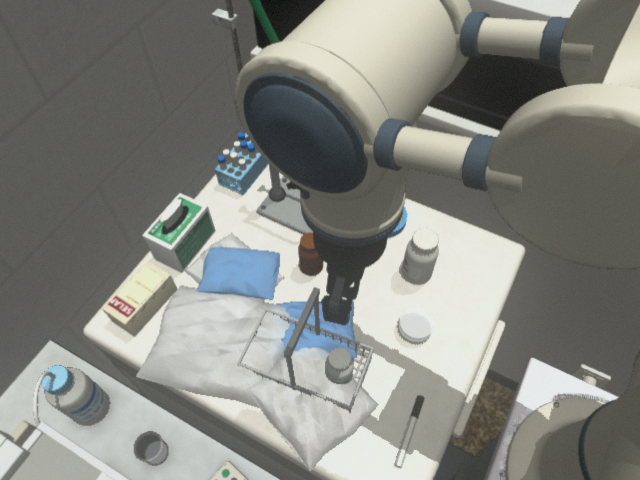

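View pics/w4.png

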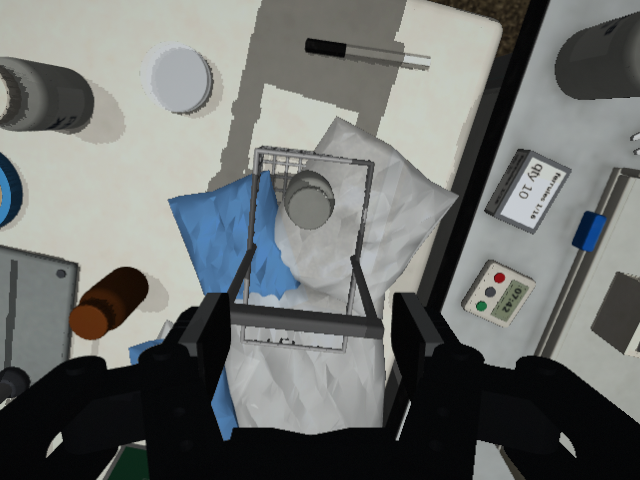

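```bash
cat >> h.py <<'E'
from scipy.spatial.transform import Rotation as R
def qt(n):  # tool down with tool y along n
    n=np.array([n[0],n[1],0.]);n/=np.linalg.norm(n); z=np.array([0,0,-1.]); x=np.cross(n,z)
    q=R.from_matrix(np.column_stack([x,n,z])).as_quat(); return [q[3],q[0],q[1],q[2]]
ex=np.array([np.cos(a),np.sin(a)]);ey=np.array([-np.sin(a),np.cos(a)])
E
python3 - <<'E'
from h import *
np.set_printoptions(precision=4,suppress=True)
for sg in(1,-1):
  for s in(.03,-.03):
    t=np.array([.484,.0435])+s*ey
    j1=solve_ik([*t,.163],qt(sg*ex)); j2=solve_ik([.581,-.2475+s,.25],qt((sg,-.011*sg)));print(sg,s,j1,j2)
print("bar ends wrist",onz("wrist",232,308,.188),onz("wrist",382,320,.188))
print("bottle cap",onz("wrist",312,208,.095))
E
```

```text
1 0.03 [ 0.0284  0.3897  1.7652 -0.      0.9866 -0.0886] [-0.4544  0.4706  1.3326 -0.      1.3385 -0.4434]
1 -0.03 [-0.0944  0.3917  1.7614 -0.      0.9884 -0.2114] [-0.5383  0.505   1.2706 -0.      1.366  -0.5273]
-1 0.03 [ 0.0284  0.3897  1.7652 -0.      0.9866  3.053 ] [-0.4544  0.4706  1.3326 -0.      1.3385  2.6982]
-1 -0.03 [-0.0944  0.3917  1.7614 -0.      0.9884  2.9302] [-0.5383  0.505   1.2706 -0.      1.366   2.6143]
bar ends wrist [ 0.4843 -0.0014  0.188 ] [0.4699 0.0968 0.188 ]
bottle cap [0.4264 0.0391 0.095 ]
```

```bash
python3 - <<'E'
from h import *
np.set_printoptions(precision=4,suppress=True)
t=np.array([.483,.0435])-.03*ey
move_pose([*t,.26],qt(ex))
im=capture("wrist"); cv2.imwrite("pics/w5.png",im[:,:,::-1])
print(read_tcp_pos(),read_time(),t)
for s in(-.057,0,.057): print(proj("wrist",[*(np.array([.484,.0435])+s*ey),.188]))
E
```

```text
[0.4864 0.0137 0.2601] 16.6333 [0.4865 0.0137]
[311.9655 297.4542]
[312.1641 195.2703]
[312.3924  77.3492]
```

View pics/w5.png

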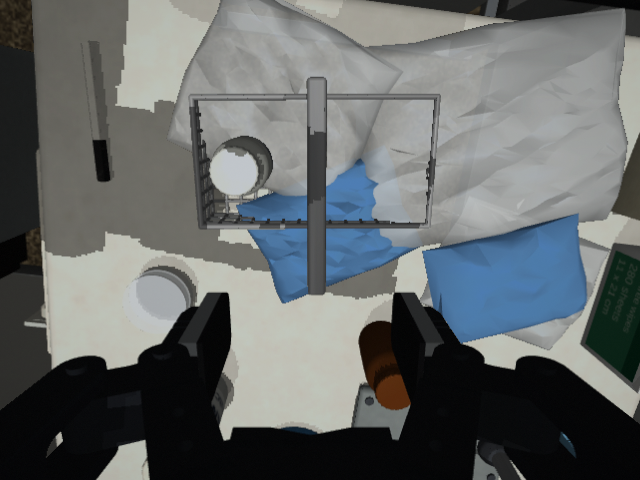

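```bash
python3 - <<'E'
from h import *
np.set_printoptions(precision=4,suppress=True)
t=np.array([.4862,.0437])-.03*ey
print(read_wrist_force())
move_l([*t,.163],v=0.12)
print(read_wrist_force())
grip(0.0); print("gap",read_finger_gap(),read_wrist_force())
move_l([*t,.20],v=0.08); pause(.2)
print(read_finger_gap(),read_wrist_force(),read_moment(),read_time())
im=capture("wrist"); cv2.imwrite("pics/w6.png",im[:,:,::-1])
im=capture("side"); cv2.imwrite("pics/s6.png",im[:,:,::-1])
E
```

```text
[ 0.087  -0.0145 -0.6367]
[-0.3809 -0.4438  0.0916]
gap 0.097826589642691 [-1.53    0.6114  5.769 ]
0.10208978159780327 [-0.4672  0.2452 -3.0304] [-0.0976 -0.0972 -0.0163] 18.9083
```

View pics/w6.png

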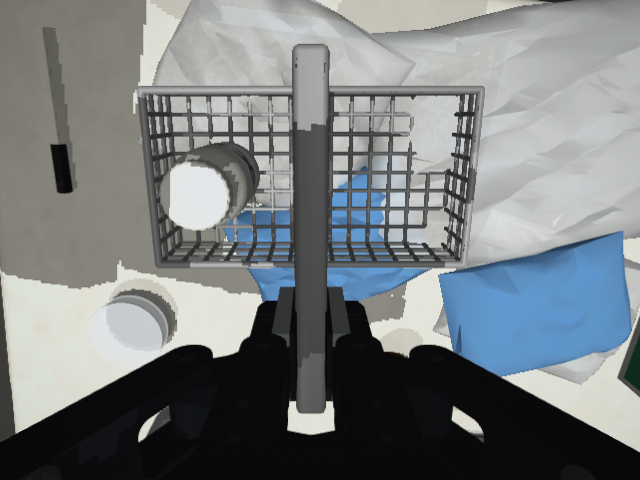

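View pics/s6.png

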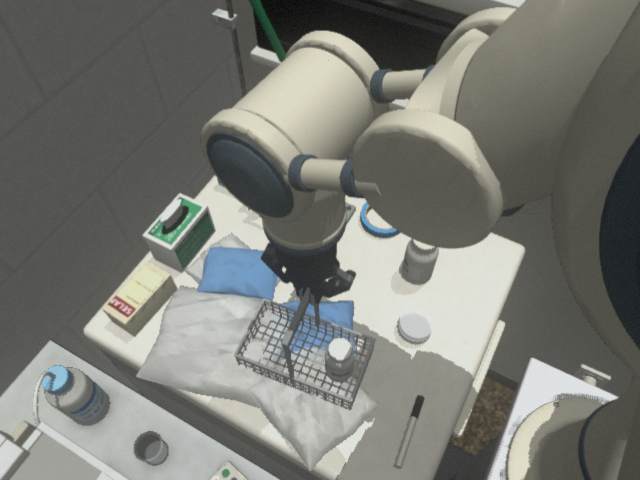

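```bash
python3 - <<'E'
from h import *
np.set_printoptions(precision=4,suppress=True)
p=np.array(read_tcp_pos()); print(p)
zt=p[2]+.017+.008
A=onz("wrist",311,45,zt);B=onz("wrist",311.5,412,zt); print(A,B,(A+B)/2-p,np.linalg.norm(A-B))
QH=qt((1,-.011)); ys=-.246-.030
move_l([.478,p[1],.306],v=.15)
move_pose([.478,ys,.306],QH)
pause(.3)
print(read_tcp_pos(),read_wrist_force(),read_finger_gap(),read_time())
im=capture("wrist"); cv2.imwrite("pics/w7.png",im[:,:,::-1])
im=capture("side"); cv2.imwrite("pics/s7.png",im[:,:,::-1])
im=capture("top"); cv2.imwrite("pics/t7.png",im[:,:,::-1])
E
```

```text
[0.4895 0.0139 0.1997]
[0.4798 0.1001 0.2247] [ 0.4929 -0.01    0.2247] [-0.0031  0.0311  0.025 ] 0.11093408779363756
[ 0.4783 -0.2752  0.3061] [-0.7616 -0.2154 -4.2073] 0.10162968312705085 21.2833
```

View pics/w7.png

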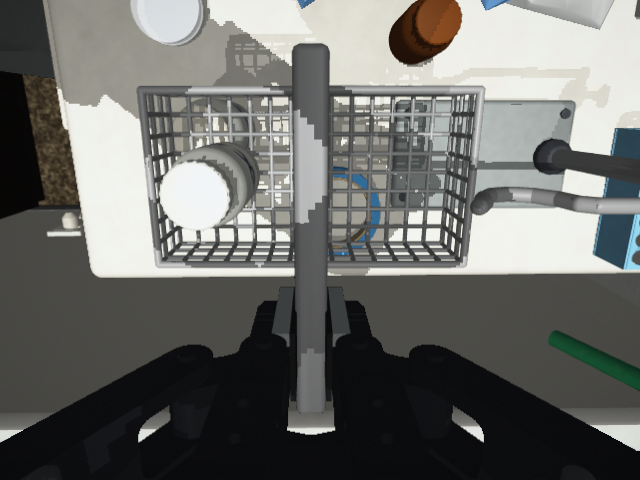

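View pics/s7.png

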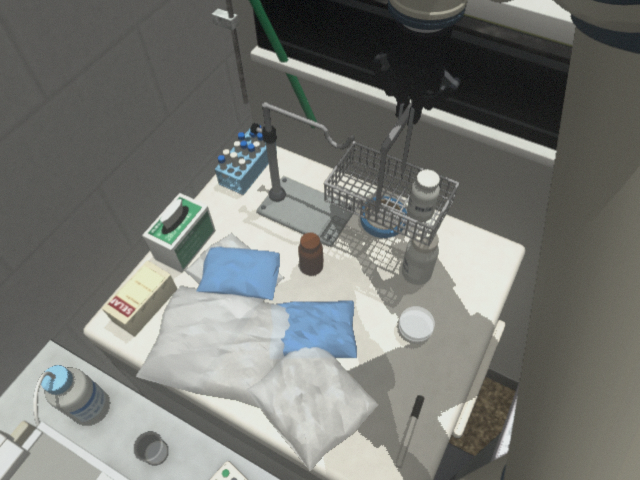

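View pics/t7.png

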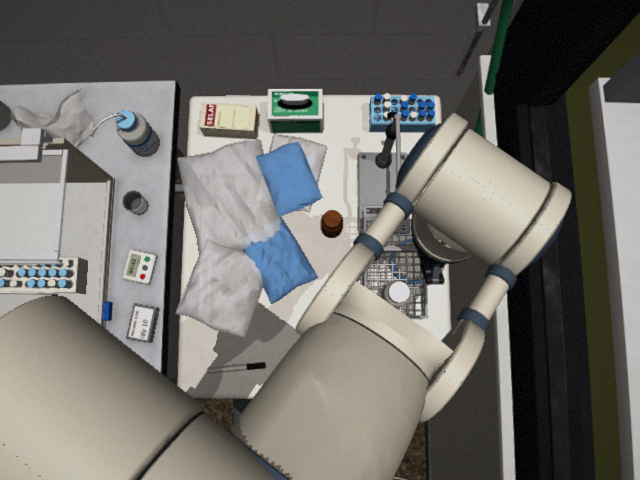

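```bash
python3 - <<'E'
from h import *
np.set_printoptions(precision=4,suppress=True)
print("tip",onz("wrist",480,202,.263),"arm far",onz("wrist",625,205,.263),"armend",onz("wrist",570,200,.263))
zt=.3061+.025
A=onz("wrist",311,45,zt);B=onz("wrist",311.5,412,zt);print((A+B)/2)
print(proj("wrist",[.5524,-.246,.263]),proj("wrist",[.581,-.246,.24]),proj("side",[.581,-.246,.24]),proj("side",[.581,-.246,.228]))
E
```

```text
tip [ 0.5544 -0.2443  0.263 ] arm far [ 0.6197 -0.2464  0.263 ] armend [ 0.5945 -0.2438  0.263 ]
[ 0.4789 -0.2444  0.3311]
[475.1941 205.7421] [515.1149 195.6524] [336.7449 141.0556] [336.654  146.1647]
```

```bash
python3 - <<'E'
from h import *
np.set_printoptions(precision=4,suppress=True)
move_l([.5785,-.2755,.306],v=.1)
pause(.2)
print(read_tcp_pos(),read_wrist_force(),read_time())
im=capture("wrist"); cv2.imwrite("pics/w8.png",im[:,:,::-1])
im=capture("side"); cv2.imwrite("pics/s8.png",cv2.resize(im[90:250,240:440,::-1],None,fx=3.5,fy=3.5,interpolation=cv2.INTER_CUBIC))
E
```

```text
[ 0.5782 -0.2756  0.3062] [-0.2366 -0.1777 -4.0705] 22.7917
```

View pics/w8.png

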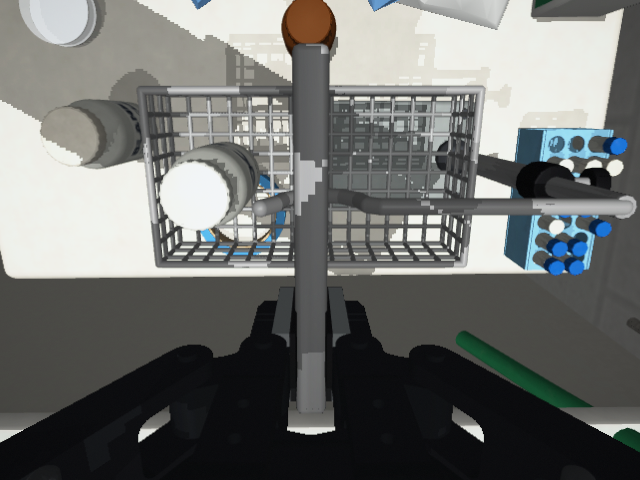

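View pics/s8.png

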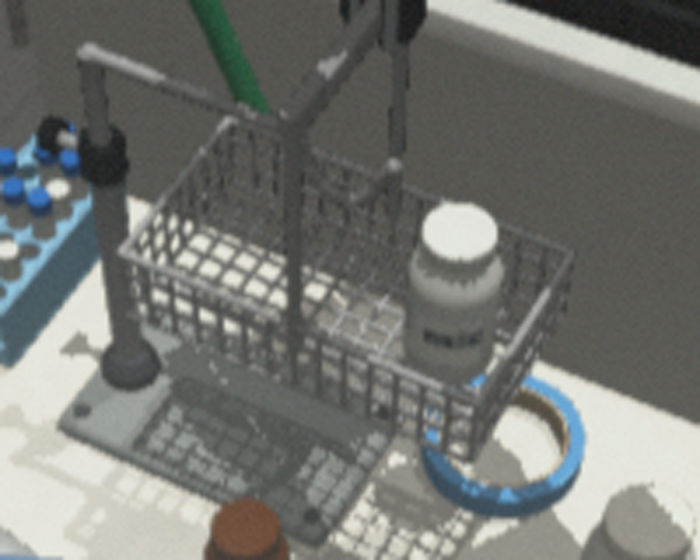

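```bash
python3 - <<'E'
from h import *
np.set_printoptions(precision=3,suppress=True)
def F(n=6):
    r=[]
    for _ in range(n): r.append(read_wrist_force()); pause(.015)
    return np.mean(r,0)
x,y=.579,-.2755
move_l([x,y,.262],v=.08); pause(.2)
f0=F(10); m0=np.array(read_moment()); print("base",f0,m0,read_time())
z=.262
while z>.195:
    z-= .0015 if z>.232 else .0007
    move_l([x,y,z],v=.03)
    d=F(3)-f0
    if np.abs(d).max()>.9:
        d=F(6)-f0; print(round(z,4),d,np.array(read_moment())-m0)
        if d[2]>1.8 or np.abs(d).max()>5: break
print(read_tcp_pos(),F(10)-f0,read_time(),read_finger_gap())
im=capture("wrist"); cv2.imwrite("pics/w9.png",im[:,:,::-1])
im=capture("side"); cv2.imwrite("pics/s9.png",cv2.resize(im[90:250,240:440,::-1],None,fx=3.5,fy=3.5,interpolation=cv2.INTER_CUBIC))
E
```

```text
base [ 0.048 -0.237 -4.137] [-0.183 -0.052  0.024] 23.9583
0.225 [0.234 0.097 2.494] [ 0.109 -0.047 -0.054]
[ 0.579 -0.276  0.225] [0.26  0.036 3.053] 33.225 0.10389950504832773
```

View pics/w9.png

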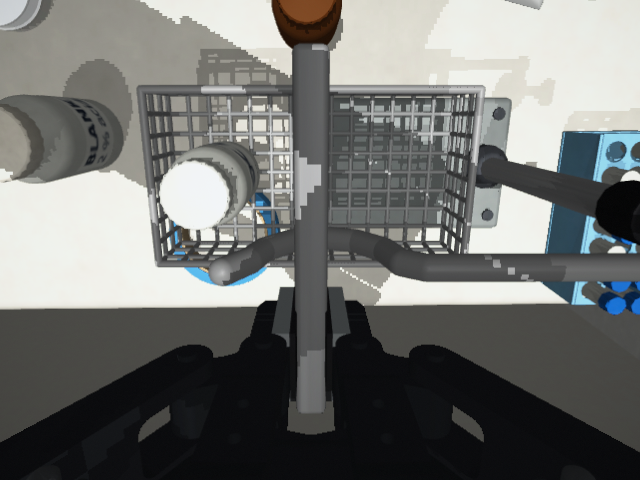

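View pics/s9.png

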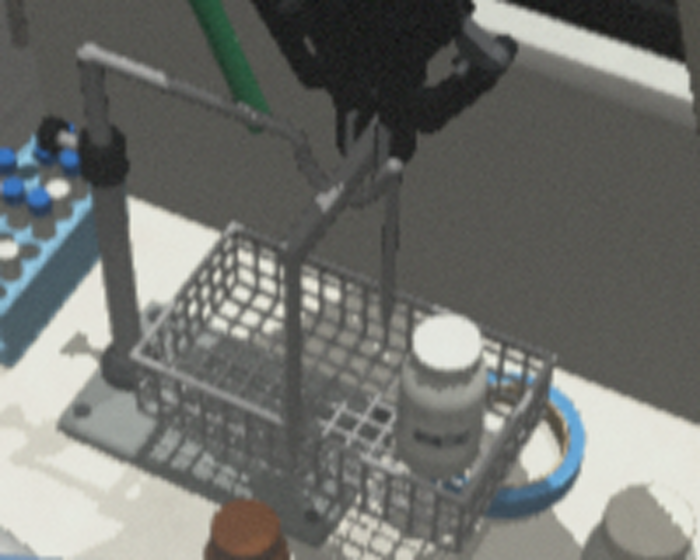

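```bash
python3 - <<'E'
from h import *
np.set_printoptions(precision=3,suppress=True)
p=read_tcp_pos()
move_l([.579,-.2755,.2245],v=.02); pause(.25); print(read_wrist_force())
grip(0.45); pause(.5); print(read_finger_gap(),read_wrist_force())
im=capture("side"); cv2.imwrite("pics/s10a.png",cv2.resize(im[90:250,240:440,::-1],None,fx=3.5,fy=3.5))
move_l([.579,-.2755,.27],v=.06); move_l([.579,-.2755,.40],v=.2)
pause(.5); print(read_wrist_force(),read_time())
im=capture("wrist"); cv2.imwrite("pics/w10.png",im[:,:,::-1])
im=capture("side"); cv2.imwrite("pics/s10.png",im[:,:,::-1])
E
```

```text
[-0.322 -1.247  2.355]
0.4508563657838097 [ 0.195 -0.003  0.738]
[ 0.386 -0.83  -0.307] 36.975
```

View pics/w10.png

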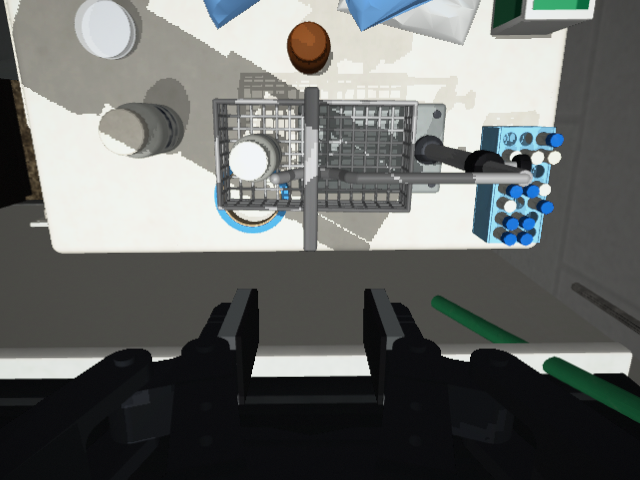

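View pics/s10.png

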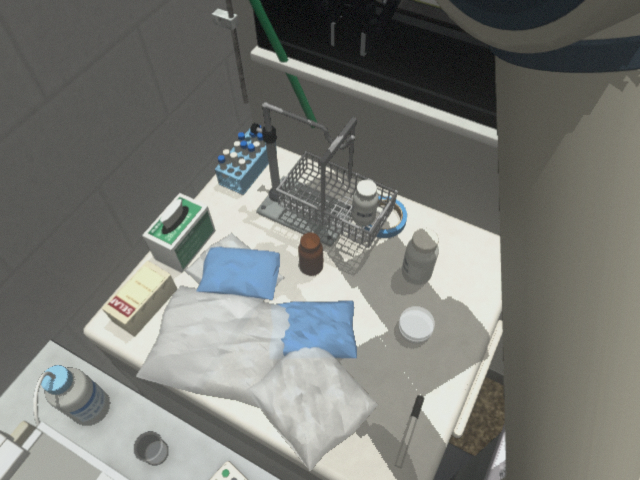

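```bash
python3 - <<'E'
from h import *
i1=capture("wrist").astype(int); pause(1.0); i2=capture("wrist").astype(int); pause(.3); i3=capture("wrist").astype(int)
print(abs(i1-i2)[80:260,200:420].mean(),abs(i3-i2)[80:260,200:420].mean(),abs(i3-i2)[380:].mean())
print(read_time(),read_wrist_force()); sign_off()
E
```

```text
1.2339057239057238 0.3726010101010101 0.7685520833333334
38.525 [ 0.74283933  0.67290295 -0.81032547]
the job is handed in; nothing more can be done
```

The small white bottle is in the half of the basket turned away from the stand. The basket hangs by its handle from the hook, and I handed the job in at about 38.5 s. `sign_off()` gives no verdict, so the final pass or fail is not known to me.

- **Placing the bottle:** the bottle touched the basket floor with about 18 N on the last 2 mm step, harder than intended but within the limits. It stood upright after release.
- **Hanging:** I lowered the bar slowly onto the hook until the wrist felt about 3 N of lift. That is most of the basket's weight, and I released the bar after a further 0.5 mm. The hook held the bar about 242 mm above the surface.
- **Last checks:**
  - The last pictures show the bar in the U, the bottle in the basket and the gripper clear.
  - Only a slight tilt shows, and the last two pictures, 0.3 s apart, differed by no more than image noise, so it is not swinging.
  - The big bottle, petri dishes, tape roll and brown look-alike appear where they were; I judged that by eye and did not measure it.
- **Disagreement:** an error in my orientation helper turned the gripper about 0.12 rad too far during the bottle pick and place. It did no harm and was corrected before I gripped the handle.

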